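Empty the caddy of nail buffers into the drawer

ROBOT

A 6-joint arm with a two-finger parallel gripper is mounted at the origin on the work surface. World frame = base frame: x ahead of the robot, y to its left, z up, the work surface at z = 0. Lengths are in m, angles in rad, forces in N, time in s.
With the tool pointing down it reaches from about 0.35 to 0.975 m from the base axis. Payload 7.1 kg.
Tool frame: the origin (TCP) lies midway between the tips of the shut fingers; the grasp point (between the pads) lies 19 mm behind it; z points along the fingers, y is the line along which they close (so a half turn about z gives the same grasp; the last joint's range is limited). The gripper opens to 88 mm and grips with 3 to 60 N. Pads are 20 mm wide; open, the fingers measure 115 mm over their backs; the gripper's body (75 mm by 178 mm) begins 61 mm behind the grasp point.
Start: joints at [1.139, 0.423, 1.63, -0, 1.089, -0.019], TCP at [0.251, 0.572, 0.223] pointing down, gripper open.
Joint ranges: [-3, 3], [-0.9, 2.11], [0.09, 2.58], [-1.31, 4.45], [0.11, 2.69], [-2.54, 2.54]. Speed limits (rad/s): [2.39, 2.39, 3.01, 3.14, 3.14, 3.14].

INTERFACE

Orientations are given as a unit quaternion [w, x, y, z].
In Python, from station import move_pose, movel, movej, command_gripper, wait, inverse_kinematics, read_camera, camera_info, MotionError, job_done, get_time, get_joint_pos, get_qvel, get_effort, get_tcp_pos, get_ee_rot, get_ft_force, get_ft_torque, get_grip_width gives the robot as it stands. Calls block until the motion is done:
- move_pose(position, orientation): joint-space move of the TCP to a pose.
- movel(position, frame=None, v=0.15, until_force=None): straight line of the TCP; frame=None keeps the orientation; v is the mean speed in m/s. With until_force (N) it stops when the force on the tool has changed by that much, and returns True; else False.
- movej(angles): joint-space move.
- command_gripper(opening): opening from 0.0 (shut) to 1.0 (fully open); the grip force is fixed at half the most; returns when the fingers have stopped.
- wait(seconds).
- inverse_kinematics(position, orientation): joint angles nearest the present ones, or None.
- read_camera(name): name is "side" or "top" or "wrist"; returns the picture (420x560x3 uint8, red, green, blue); there is no depth.
- camera_info(name): a dict with "intrinsics" (3x3 intrinsics, pixels), "T" (4x4, takes a point from camera to world coordinates); the wrist camera has in their place "tool_from_camera" (4x4, takes a point from camera to tool coordinates, whose origin is the TCP and whose axes are the flange's). Camera axes: x right, y up, looking along -z (the intrinsics and any distortion apply to the point x, -y, -z); pixel columns grow to the right and rows downward; lengths in m; the calibration is good to about 2 mm. The wrist camera is an equidistant fisheye: a pixel r from the principal point sees the ray r / f radians off the axis. A picture is of the moment at which its call begins: read the wrist's pose just before it. camera_info takes no time and is no camera call.
A pose or a line that the arm cannot do raises MotionError and nothing moves.
- job_done(): hands the job in, once; it reports no verdict.
Readings, each from a call of its own:
- get_time(): time.
- get_joint_pos(): joint angles.
- get_qvel(): joint speeds.
- get_effort(): joint torques, N m.
- get_tcp_pos(): TCP position.
- get_ee_rot(): TCP orientation.
- get_ft_force(): force on the tool from outside, world axes, zero at the start.
- get_ft_torque(): the same for the moment, N m.
- get_grip_width(): opening from 0.0 (shut) to 1.0 (fully open).
Only numpy, scipy, OpenCV 4.12 (cv2) and the standard library are available. Lean on these libraries where they do the work, as an engineer would, in place of code of your own. Each camera call takes 0.05 s, during which the arm holds its last target. There are 200 camera calls.

TASK

Pull the top drawer of the plastic unit well out by its knob, pick up the bamboo tray by its bridge handle and tip it over the open drawer so that all four buffer blocks slide off the open end into the drawer. Then stand the empty tray upright back on the cabinet floor, let go of it, and push the drawer fully shut with the blocks inside. Spill none, and leave the jar and toothbrush on the unit, the lotion bottle and the mug undisturbed.

Things in the scene. Friction and masses are not known exactly. Their poses are not given: they have to be found in the camera images.
- drawer (a joint): the top drawer of the plastic drawer unit: 0 = fully shut, grows in metres as it is pulled out of the unit's front, up to 0.15; it may start a little ajar
- drawer_knob (a point): grip point of the top drawer's small steel knob: the middle of its head, 28 mm across and 16 mm thick, standing 35 mm out from the drawer's front face and 38 mm below the unit's top; axes as the unit (x points into the unit, so the drawer is pulled along -x)
- drawer_in (a point): centre of the top drawer's inner floor, moves with the drawer; axes as the unit. The hollow is 174 mm long (x) by 178 mm wide (y) and 71 mm deep; walls 5 mm, behind a front panel 12 mm thick whose top edge lies 83 mm above this floor (the panel's inner face is 92 mm to -x of this point)
- unit: white plastic drawer unit, 210 mm deep (x) by 210 mm wide (y) by 200 mm high, fixed to the floor; origin at the centre of its underside, front with two knobs faces -x (the robot). Only the top drawer opens; the lower one is a dummy
- tray: loose bamboo caddy tray, 160 mm long (x) by 122 mm wide, 0.22 kg; origin at the centre of its underside, z up. Floor 4 mm thick, walls 34 mm high at the back (-x) and along both sides, no wall at its +x end: that open end is the pouring lip. A bridge handle crosses the middle
- tray_handle (a point): middle of the tray's bridge handle, 80 mm above the tray's underside, over its centre: a flat bar 10 mm thick (along tray x), 24 mm high, running along tray y, 110 mm free between its posts; axes as the tray
- tray_lip (a point): middle of the pouring lip: upper edge of the tray's floor at its open +x end, 80 mm from the tray's centre
- jar: closed frosted glass jar, 68 mm across, 85 mm high, standing on top of the unit; origin at the centre of its underside
- toothbrush: blue plastic toothbrush, 160 mm long, lying on top of the unit behind the jar; origin under its middle
- lotion: white plastic lotion bottle, 64 mm across, 170 mm high, standing on the floor on the other side from the tray; origin at the centre of its underside
- mug: white ceramic mug, 76 mm across, 95 mm high, standing on the floor to the left of the unit; origin at the centre of its underside
- buffer0: one of the four alike nail buffer blocks (grey with white faces, 62 x 30 x 26 mm, 25 g; long side along its x, origin at its middle) that lie loose on the tray's floor at the start
- buffer1: one of the four alike nail buffer blocks (grey with white faces, 62 x 30 x 26 mm, 25 g; long side along its x, origin at its middle) that lie loose on the tray's floor at the start
- buffer2: one of the four alike nail buffer blocks (grey with white faces, 62 x 30 x 26 mm, 25 g; long side along its x, origin at its middle) that lie loose on the tray's floor at the start
- buffer3: one of the four alike nail buffer blocks (grey with white faces, 62 x 30 x 26 mm, 25 g; long side along its x, origin at its middle) that lie loose on the tray's floor at the start

How it is judged:
By the outcome, as a careful person would: the job done as asked, in the order asked, and still so for the second after the job is handed in, with the robot touching nothing.
It also fails if it takes over 72 s, if anything falls off the work surface, if the arm or the gripper's body presses on something with over 40 N, if the wrist force passes 120 N, or if a joint passes its speed limit or range.

## Working session

There is one attempt and no reset: what is moved stays moved. The work goes in short steps, each a Python script; the robot and the scene stay as the last script left them, time stands still between calls to the robot, and variables do not carry over. Pictures are saved under pics/ and viewed, on a budget of 10 in all, crops included, one or two more only if the job needs it, and the job is handed in when it is done.

```bash
mkdir -p pics; ls
python3 - <<'E'
from station import *
import cv2
for n in ("side","top"):
    cv2.imwrite(f"pics/{n}0.png",cv2.resize(read_camera(n)[...,::-1],(800,600),interpolation=cv2.INTER_CUBIC))
    print(n,camera_info(n))
print(camera_info("wrist"),get_tcp_pos(),get_ee_rot(),get_grip_width(),get_time())
E
```

```text
pics
side {'intrinsics': array([[379.6152837 ,   0.        , 281.30962089],
       [  0.        , 379.6152837 , 211.07652422],
       [  0.        ,   0.        ,   1.        ]]), 'T': array([[-0.96696975,  0.18292426, -0.17750553,  0.42503769],
       [-0.25466783, -0.66419887,  0.70284007,  0.72722682],
       [ 0.01066753,  0.72483003,  0.68884514,  0.87826665],
       [ 0.        ,  0.        ,  0.        ,  1.        ]])}
top {'intrinsics': array([[513.5069881 ,   0.        , 283.63846063],
       [  0.        , 513.5069881 , 207.30138214],
       [  0.        ,   0.        ,   1.        ]]), 'T': array([[-0.16044371,  0.96694761, -0.19816695,  0.34828785],
       [-0.98704266, -0.15761277,  0.03008323,  0.01525244],
       [-0.00214474,  0.2004259 ,  0.97970652,  1.26352192],
       [ 0.        ,  0.        ,  0.        ,  1.        ]])}
{'intrinsics': array([[325.1922621 ,   0.        , 277.73065284],
       [  0.        , 325.1922621 , 209.65250096],
       [  0.        ,   0.        ,   1.        ]]), 'tool_from_camera': array([[ 1.48202286e-04,  9.60371905e-01,  2.78721692e-01,
         7.76502467e-02],
       [ 9.99998906e-01,  2.67784146e-04, -1.45440598e-03,
         9.47965011e-04],
       [-1.47140789e-03,  2.78721603e-01, -9.60370815e-01,
        -1.62801761e-01],
       [ 0.00000000e+00,  0.00000000e+00,  0.00000000e+00,
         1.00000000e+00]])} [0.25052201 0.5720859  0.22199042] [-1.40218727e-04  2.04929540e-01  9.78776504e-01 -6.47490870e-04] 0.9988512922046959 0.1
```

View pics/side0.png

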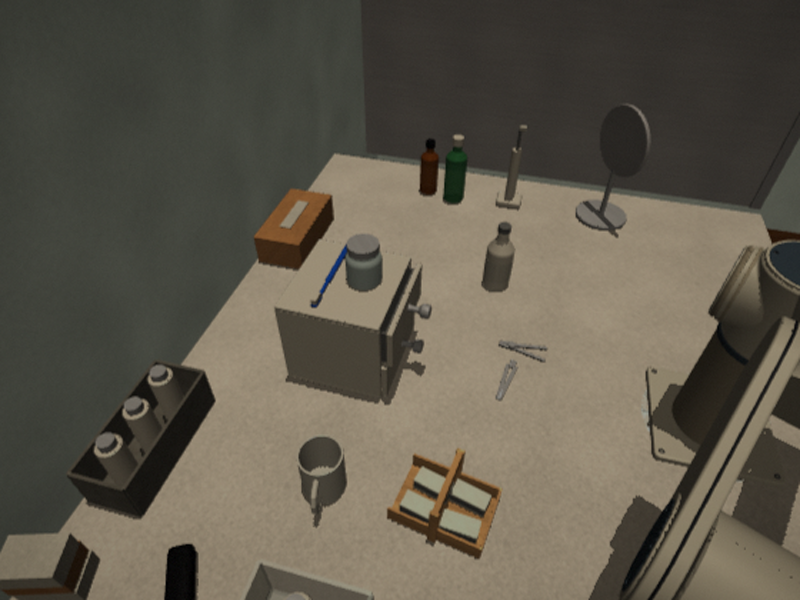

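View pics/top0.png

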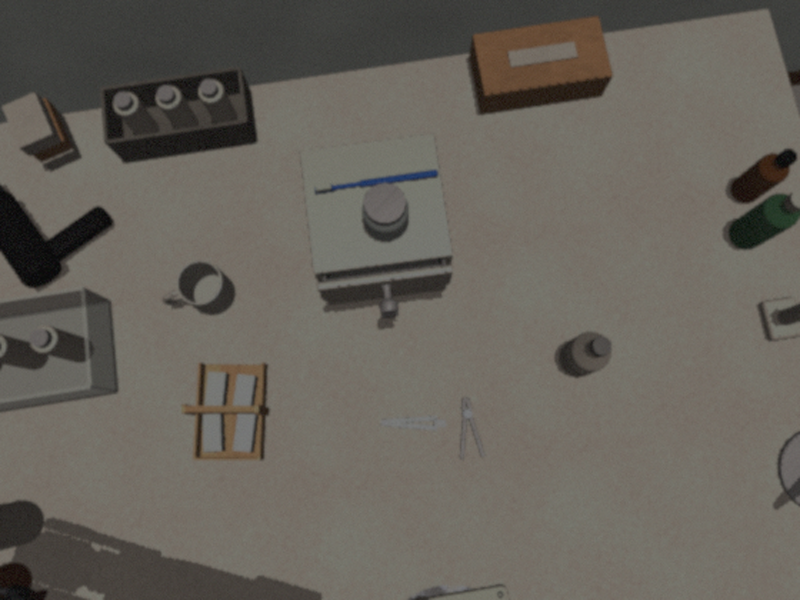

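The unit's top corners are at about (302,150), (434,137), (450,262) and (316,277) in the top view. The knob is at (389,305) and the drawer is slightly ajar. The tray is centred at (232,412) with its handle running from (185,408) to (268,410), and its open end faces the unit side.

```bash
cat > h.py <<'E'
from station import *
import numpy as np, cv2
from scipy.spatial.transform import Rotation as R
def px(n,u,v,z,s=0.7):
    c=camera_info(n);K=c['intrinsics'];T=c['T']
    d=T[:3,:3]@np.array([(u*s-K[0,2])/K[0,0],-(v*s-K[1,2])/K[1,1],-1])
    o=T[:3,3]; return (o+d*(z-o[2])/d[2]).round(4)
def proj(n,p,s=0.7):
    c=camera_info(n);K=c['intrinsics'];T=c['T']
    q=T[:3,:3].T@(np.array(p)-T[:3,3]); return np.array([K[0,2]+K[0,0]*q[0]/-q[2],K[1,2]+K[1,1]*q[1]/q[2]])/s
def quat(z,y):   # tool z along fingers, y closing
    z=np.array(z,float);z/=np.linalg.norm(z);y=np.array(y,float);y-=z*(y@z);y/=np.linalg.norm(y)
    q=R.from_matrix(np.c_[np.cross(y,z),y,z]).as_quat();return [q[3],q[0],q[1],q[2]]
E
python3 - <<'E'
from h import *
def P(n,l,z):
    print(n,z,*[px(n,*a,z) for a in l])
P('top',[(302,150),(434,137),(450,262),(316,277)],.2)
P('side',[(332,241),(412,259),(277,308),(383,328)],.2)
P('top',[(318,291),(449,277),(316,277),(450,266)],.196)
P('side',[(421,262),(383,362)],.2)
P('top',[(389,308)],.162);P('side',[(425,311)],.162)
P('top',[(185,408),(268,410)],.092);P('side',[(461,452),(434,541)],.09)
P('top',[(196,459),(264,459),(202,364),(266,364)],.034)
P('side',[(480,552),(500,490),(390,508),(415,458)],.034)
P('top',[(200,290),(388,232)],.0)
P('side',[(321,455)],.095);P('side',[(363,243)],.285);P('side',[(504,228)],.17)
E
```

```text
top 0.2 [0.8162 0.1028 0.2   ] [ 0.8045 -0.1018  0.2   ] [ 0.604  -0.0918  0.2   ] [0.6135 0.1089 0.2   ]
side 0.2 [ 0.784  -0.1012  0.2   ] [ 0.6116 -0.0884  0.2   ] [0.8107 0.1106 0.2   ] [0.6143 0.1079 0.2   ]
top 0.196 [0.5928 0.1093 0.196 ] [ 0.5825 -0.0868  0.196 ] [0.6145 0.1093 0.196 ] [ 0.5989 -0.0912  0.196 ]
side 0.2 [ 0.5923 -0.084   0.2   ] [0.5931 0.1812 0.2   ]
top 0.162 [0.5568 0.0088 0.162 ]
side 0.162 [0.561  0.0099 0.162 ]
top 0.092 [0.463 0.352 0.092] [0.4388 0.2228 0.092 ]
side 0.09 [0.4439 0.2427 0.09  ] [0.4559 0.3952 0.09  ]
top 0.034 [0.3834 0.3593 0.034 ] [0.3656 0.2493 0.034 ] [0.5371 0.3331 0.034 ] [0.5198 0.2269 0.034 ]
side 0.034 [0.3868 0.3697 0.034 ] [0.3701 0.2613 0.034 ] [0.5379 0.3384 0.034 ] [0.5203 0.2407 0.034 ]
top 0.0 [0.6729 0.3316 0.    ] [ 0.7245 -0.012   0.    ]
side 0.095 [0.6611 0.3101 0.095 ]
side 0.285 [ 0.6837 -0.0067  0.285 ]
side 0.17 [ 0.4494 -0.2847  0.17  ]
```

```bash
cat >> h.py <<'E'
YU=-0.048; UX=np.array([np.cos(YU),np.sin(YU),0]); UY=np.array([-np.sin(YU),np.cos(YU),0]); Z=np.array([0,0,1.])
UC=np.array([.7095,.0045,0])
def pour(lip,th,ps=1):
    """tray x along -UY tipped by th; returns TCP pos, quat; handle gripped with tool y=-tray x"""
    tx=-UY*np.cos(th)-Z*np.sin(th); tz=Z*np.cos(th)-UY*np.sin(th)
    h=np.array(lip)-.08*tx+.076*tz
    return h-.019*tz, quat(-tz,-ps*tx)
E
python3 - <<'E'
from h import *
for ps in (1,-1):
  for th in (0,30,50,65):
    p,q=pour(UC-.172*UX+.0*UY+.215*Z,np.radians(th),ps)
    j=inverse_kinematics(p,q); print(ps,th,p.round(3),None if j is None else np.round(j,2))
q=quat([0,0,-1],UY); k=np.array([.559,.0095,.162])
move_pose(k+[0,0,.12],q); 
im=read_camera("wrist"); cv2.imwrite("pics/w1.png",im[...,::-1])
movel(k+[0,0,-.019],v=.12,until_force=15)
print(get_tcp_pos(),get_ft_force()); command_gripper(0.0); print(get_grip_width(),get_ft_force(),get_time())
E
```

```text
1 0 [0.542 0.093 0.272] [ 0.15  0.26  1.75 -0.    1.13 -1.37]
1 30 [0.54  0.053 0.304] [-0.21  0.25  1.78  0.55  1.25 -1.94]
1 50 [0.538 0.021 0.313] [-0.41  0.37  1.77  0.81  1.45 -2.22]
1 65 [ 0.537 -0.005  0.312] [-0.52  0.5   1.76  0.94  1.62 -2.38]
-1 0 [0.542 0.093 0.272] [ 0.15  0.26  1.75 -0.    1.13  1.77]
-1 30 [0.54  0.053 0.304] [-0.21  0.25  1.78  0.55  1.25  1.2 ]
-1 50 [0.538 0.021 0.313] [-0.41  0.37  1.77  0.81  1.45  0.92]
-1 65 [ 0.537 -0.005  0.312] [-0.52  0.5   1.76  0.94  1.62  0.77]
[0.55955507 0.00952458 0.14370254] [ 0.44035734 -0.2126197   0.27634283]
0.3101932733605904 [-0.7381269  -6.13815146 -0.58439021] 4.725
```

View pics/w1.png

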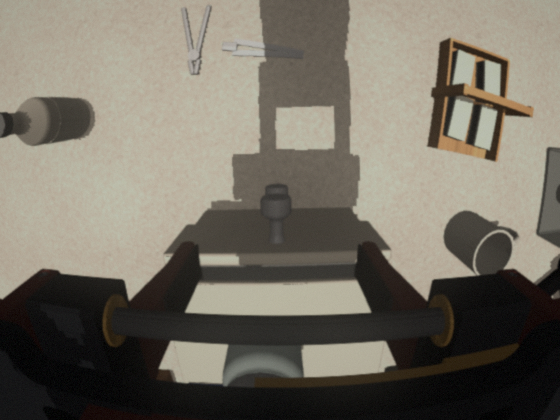

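The wrist view shows the knob head at about (276,205), centred between the fingers. The 27 mm grip width confirms the grasp.

Run:
```python
from h import *
p=np.array(get_tcp_pos())
r=movel(p-.12*UX,v=.08,until_force=35); print(r,get_tcp_pos(),get_ft_force())
r=movel(p-.143*UX,v=.04,until_force=25); print(r,get_tcp_pos(),get_ft_force(),get_grip_width())
command_gripper(0.55); p=np.array(get_tcp_pos()); movel(p+[0,0,.10],v=.2)
cv2.imwrite("pics/w2.png",read_camera("wrist")[...,::-1]); print(p,get_time())
# tray: hover
c=np.array([.4515,.292,0]); yt=-.165; q=quat([0,0,-1],[-np.cos(yt),-np.sin(yt),0])
move_pose(c+[0,0,.22],q); command_gripper(.6)
print(repr(get_tcp_pos()),get_ee_rot(),get_time())
cv2.imwrite("pics/w3.png",read_camera("wrist")[...,::-1])
cv2.imwrite("pics/t3.png",cv2.resize(read_camera("top")[...,::-1],(800,600),interpolation=cv2.INTER_CUBIC))
```

```text
False [0.43874633 0.01146575 0.14290786] [-1.10638610e+00 -1.87812228e+01 -4.32067964e-03]
True [0.42053232 0.01167014 0.14292992] [ 2.54656946 -2.87842484 -1.74243941] 0.3080635210227792
[0.41977779 0.01202232 0.14269346] 8.1583
array([0.45182587, 0.29127452, 0.22023974]) [ 1.77635272e-04 -6.45809921e-01  7.63498206e-01 -6.15392684e-05] 9.5667
```

View pics/w3.png

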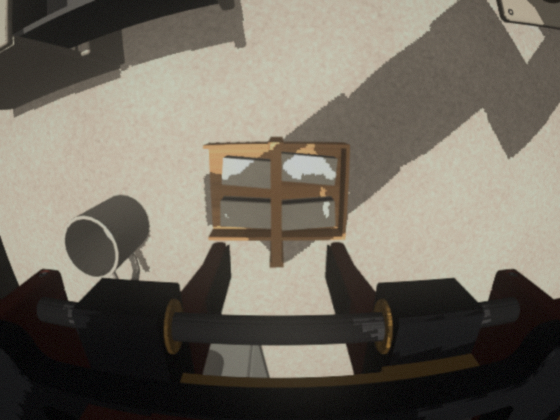

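View pics/t3.png

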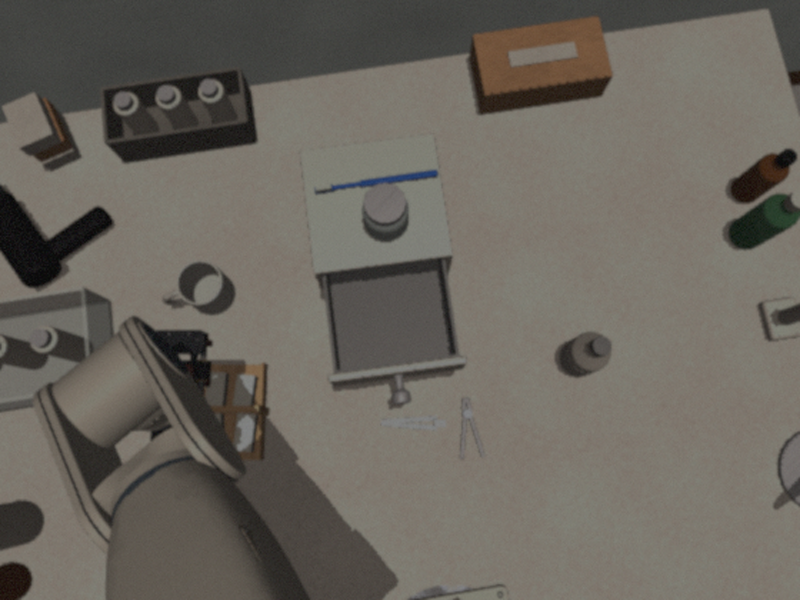

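The drawer is well open in the top view, with its front panel near row 370. In the wrist view the tray's handle runs vertically at column 277 between rows 140 and 264, square to the fingers. Next I'll measure the handle in the wrist picture, then grasp and lift.

```bash
cat >> h.py <<'E'
def wpx(u,v,z,p,q):
    c=camera_info("wrist");K=c['intrinsics'];T=c['tool_from_camera']
    a=np.array([u-K[0,2],v-K[1,2]]);r=np.hypot(*a);t=r/K[0,0]
    d=np.array([a[0]/r*np.sin(t),-a[1]/r*np.sin(t),-np.cos(t)])
    Rm=R.from_quat([q[1],q[2],q[3],q[0]]).as_matrix()
    o=np.array(p)+Rm@T[:3,3];d=Rm@T[:3,:3]@d
    return (o+d*(z-o[2])/d[2]).round(4)
E
python3 - <<'E'
from h import *
p=get_tcp_pos();q=get_ee_rot()
for a in [(276,140,.09),(277,264,.09),(205,146,.034),(209,239,.034),(349,146,.034),(345,239,.034),(389//1,0,0)][:6]: print(a,wpx(*a,p,q))
K=px('top',400,397,.162); print('knob',K)
E
```

```text
(276, 140, 0.09) [0.4434 0.2375 0.09  ]
(277, 264, 0.09) [0.4626 0.3574 0.09  ]
(205, 146, 0.034) [0.5215 0.2338 0.034 ]
(209, 239, 0.034) [0.5405 0.34   0.034 ]
(349, 146, 0.034) [0.367  0.2597 0.034 ]
(345, 239, 0.034) [0.3837 0.3662 0.034 ]
knob [0.4209 0.0137 0.162 ]
```

Run:
```python
from h import *
yt=-.16;c=np.array([.453,.2985,0]);q=quat([0,0,-1],[-np.cos(yt),-np.sin(yt),0])
move_pose(c+[0,0,.15],q); movel(c+[0,0,.061],v=.1,until_force=12)
z0=get_tcp_pos()[2]; f0=get_ft_force(); command_gripper(0); print(z0,get_grip_width(),get_tcp_pos(),get_ft_force())
movel(c+[0,0,.10],v=.06); print(get_ft_force()-np.array(f0),get_ft_torque(),get_grip_width()); movel(c+[0,0,.30],v=.15)
L=UC-.172*UX+.035*UY
p,q=pour(L+[0,0,.245],0); j=inverse_kinematics(p,q); print(np.round(j,2),np.round(get_joint_pos(),2))
for f in (.4,.8,1): pass
move_pose(p,q); print(get_tcp_pos(),get_grip_width(),get_time())
cv2.imwrite("pics/t4.png",cv2.resize(read_camera("top")[...,::-1],(800,600),interpolation=cv2.INTER_CUBIC))
cv2.imwrite("pics/s4.png",cv2.resize(read_camera("side")[...,::-1],(800,600),interpolation=cv2.INTER_CUBIC))
```

```text
0.0615658864891679 0.11446462970809283 [0.45329775 0.29858902 0.06109852] [1.22286016 0.05656728 0.54247141]
[ 0.30169234  0.55353255 -2.54940741] [ 0.1172607   0.05990479 -0.01870477] 0.11128244771778979
[ 0.21  0.24  1.7  -0.    1.2  -1.31] [ 0.56  0.22  1.74  0.    1.19 -2.42]
[0.54291264 0.12796106 0.30157546] 0.1132268684658083 15.1417
```

View pics/s4.png

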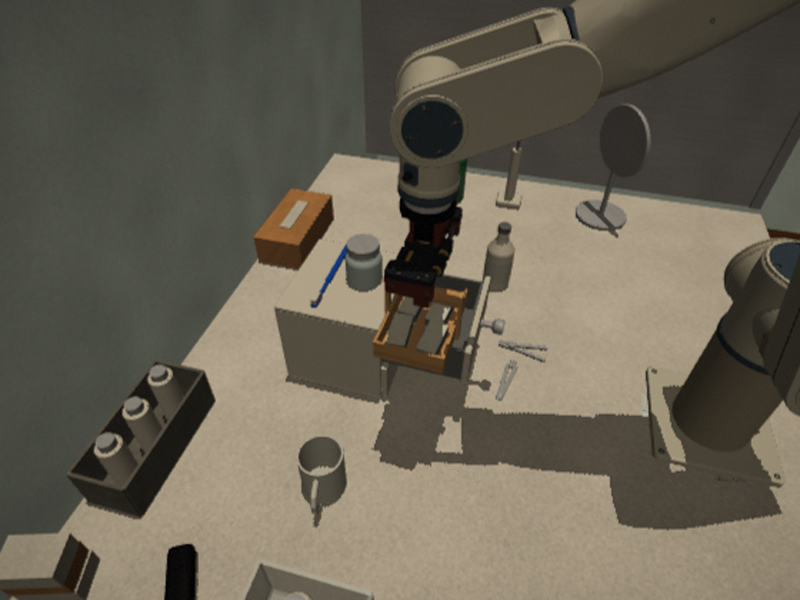

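The tray is level over the open drawer with its back wall toward the mug side, at about (420,330) in the side view. The blocks are still in it, so I'll pour.

Run:
```python
from h import *
L=UC-.172*UX+.035*UY
for th,z,v in ((8,.228,.08),(16,.212,.06),(22,.21,.04),(28,.21,.04),(34,.21,.04),(40,.21,.04),(47,.212,.05),(54,.214,.06)):
    p,q=pour(L+[0,0,z],np.radians(th)); movel(p,q,v=v)
    print(th,np.round(get_ft_force(),2),round(get_grip_width(),3),round(get_time(),1))
wait(.4)
cv2.imwrite("pics/s5.png",cv2.resize(read_camera("side")[130:330,180:430,::-1],(750,600),interpolation=cv2.INTER_CUBIC))
print(get_ft_force())
```

```text
8 [-0.3  -0.26 -3.54] 0.109 15.5
16 [ 0.02  0.16 -4.81] 0.113 15.9
22 [ 0.31  0.32 -2.75] 0.111 16.3
28 [ 0.36  0.18 -3.05] 0.113 16.7
34 [-0.18 -0.87 -3.94] 0.11 17.1
40 [ 0.2  -0.26 -2.64] 0.111 17.5
47 [ 0.59  0.68 -2.02] 0.111 17.9
54 [ 0.28 -1.47 -2.37] 0.111 18.2
[-0.31112815 -0.31421008 -2.41741732]
```

View pics/s5.png

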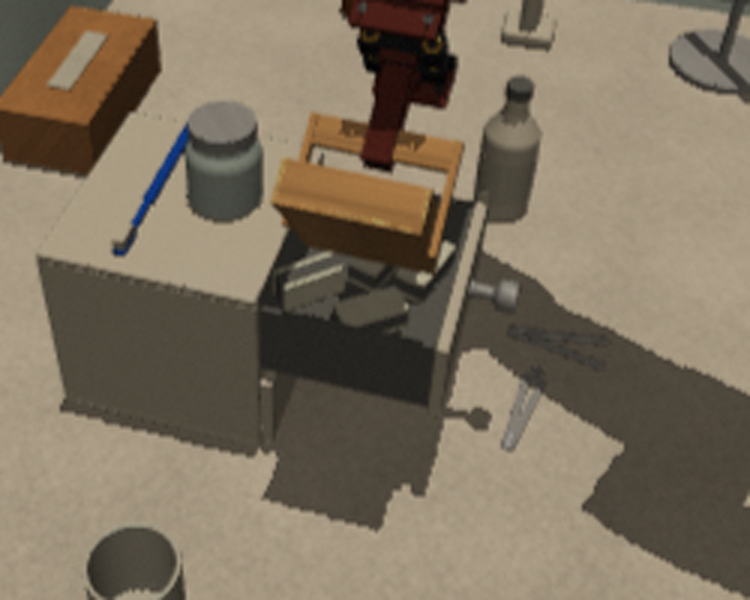

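Blocks are visible in the drawer at about (310,280), (370,310), (365,265) and (430,270). I'll tip slightly further, then level and lift to check.

Run:
```python
from h import *
L=UC-.172*UX+.035*UY
p,q=pour(L+[0,0,.218],np.radians(63)); movel(p,q,v=.05); 
p,q=pour(L+[0,0,.25],np.radians(45)); movel(p,q,v=.12)
p,q=pour(L+[0,0,.25]+.06*UY,np.radians(0)); movel(p,q,v=.15)
yt=-.16;c=np.array([.453,.2985,0]);q=quat([0,0,-1],[-np.cos(yt),-np.sin(yt),0])
move_pose(c+[0,0,.25],q); wait(.3)
print(np.mean([get_ft_force() for _ in range(10)],0),get_grip_width(),get_time())
cv2.imwrite("pics/t6.png",cv2.resize(read_camera("top")[80:290,120:400,::-1],(800,600),interpolation=cv2.INTER_CUBIC))
```

```text
[ 0.21963644  0.19337427 -1.2551939 ] 0.11149542547609406 22.1083
```

View pics/t6.png

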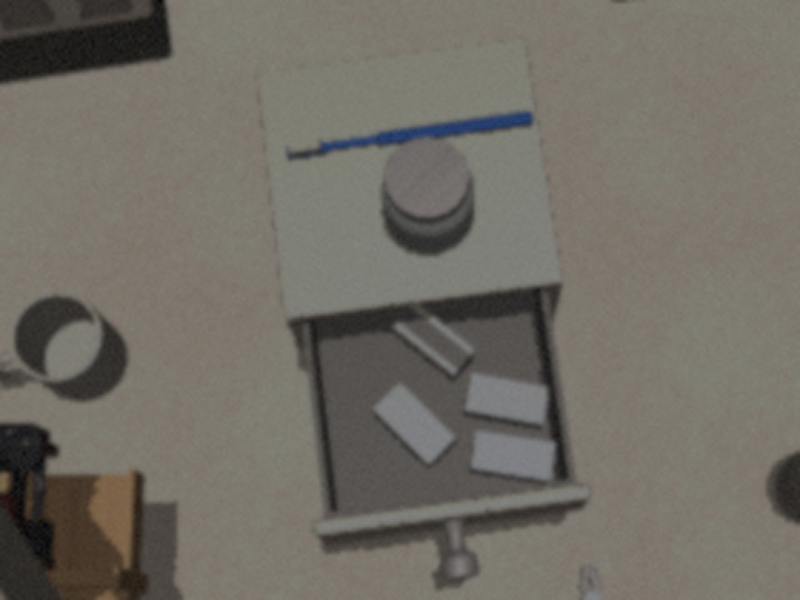

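All four blocks lie flat inside the drawer at about (435,340), (507,398), (414,424) and (512,455). The jar, toothbrush and mug are in place. Now I'll put the tray down and shut the drawer.

Run:
```python
from h import *
c=np.array([.453,.2985,0])
movel(c+[0,0,.08],v=.15); r=movel(c+[0,0,.0585],v=.03,until_force=5)
print(r,get_tcp_pos(),get_ft_force()); command_gripper(.6); wait(.2); print(get_grip_width())
movel(c+[0,0,.23],v=.15)
q=quat([0,0,-1],UY); k=np.array([.4205,.0117,.162])
move_pose(k+[0,0,.10],q); movel(k+[0,0,-.019],v=.12,until_force=15); command_gripper(0)
print(get_grip_width(),get_tcp_pos(),get_ft_force())
p=np.array(get_tcp_pos())
r=movel(p+.13*UX,v=.07,until_force=30); print(r,get_tcp_pos(),get_ft_force())
r=movel(p+.165*UX,v=.03,until_force=25); print(r,get_tcp_pos(),get_ft_force(),get_time())
```

```text
True [0.45277392 0.29836055 0.06092779] [-0.24988183  0.18365896  2.51219795]
0.6014845600097407
0.30138386858814464 [0.42071092 0.01172399 0.14327601] [-1.15161264  1.04444998  4.51445494]
False [0.55070734 0.00831323 0.14330612] [ 0.26177294 15.13017703  1.60204597]
True [0.57046345 0.00802242 0.1432523 ] [-1.80219483  1.22733225  5.66183215] 31.925
```

Run:
```python
from h import *
p=np.array(get_tcp_pos()); command_gripper(.6); movel(p+[0,0,.13],v=.15)
# push knob face with shut fingers
command_gripper(0); a=p-.045*UX; movel(a+[0,0,.13],v=.2); movel(a+[0,0,.0],v=.15,until_force=12)
r=movel(p+.0*UX,v=.03,until_force=22); print(r,get_tcp_pos(),get_ft_force())
a=np.array(get_tcp_pos())-.03*UX; movel(a,v=.15); movel(a+[0,0,.13],v=.2)
move_pose([.30,.0,.40],quat([0,0,-1],UY)); print(get_time())
s=cv2.resize(read_camera("side")[80:400,120:400,::-1],(525,600),interpolation=cv2.INTER_CUBIC)
t=cv2.resize(read_camera("top")[80:340,100:400,::-1],None,fx=.9,fy=.9)
cv2.imwrite("pics/f.png",np.hstack([s,cv2.copyMakeBorder(t,0,600-t.shape[0],0,0,cv2.BORDER_CONSTANT)]))
```

```text
True [0.55113118 0.00891692 0.14247166] [ 0.35490487 -0.45117244 -0.75302426]
38.95
```

View pics/f.png

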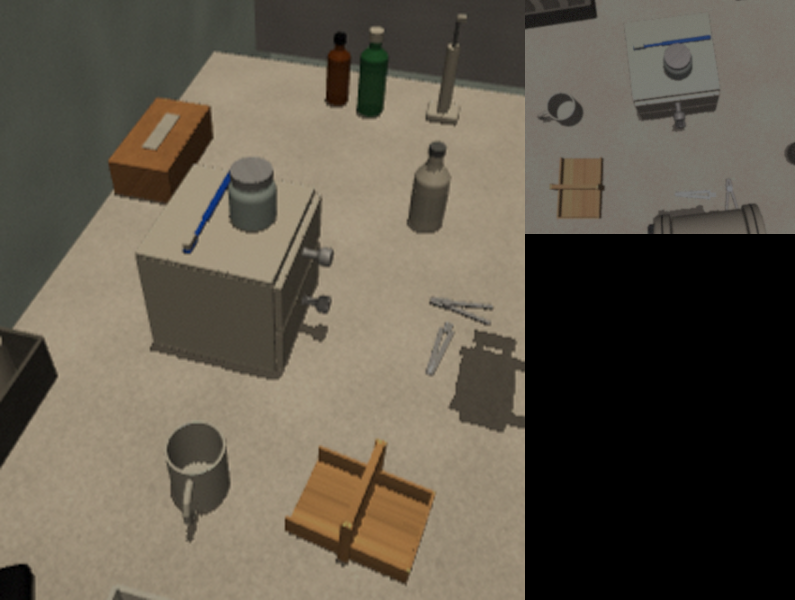

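The final view shows the drawer shut flush, with the upper knob in line with the lower one. The tray is empty and upright, and the other items are in place.

```bash
python3 -c "
from station import *
job_done(); print(get_time())"
```

```text
the job is handed in; nothing more can be done
the job is handed in; nothing more can be done
```

The job is done and handed in at about 39 s of robot time, well under the 72 s limit.

- **Drawer and pour:** I pulled the drawer open until the arm stopped on rising force, about 0.14 m of pull. I then poured the tray from the left side of the drawer, because tipping it from the front would have brought the gripper close to the jar. The top picture afterwards showed all four blocks lying in the drawer.
- **Tray:** It is back upright and empty on its original spot, released.
- **Shutting:** I pushed the drawer in by the knob until it stopped at x = 0.5705 m, the shut position I had estimated from the unit. A second push on the knob's face, with the fingers shut, also met a firm stop at the same place to within my finger-thickness estimate.
- **Last picture:** The drawer is shut, and the jar, toothbrush, lotion bottle and mug are where they started.

Two things were not clean. The wrist saw about 15–19 N of sideways force part-way through the pull and the push, probably from a small error in my estimate of the unit's angle. The readings I took stayed well below the 120 N wrist limit. The wrist-force weight of the tray was too noisy to prove it empty on its own, so I relied on the pictures for that.

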